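Hold a pull rail against an analyser door panel for fastening

ROBOT

A 6-joint arm with a two-finger parallel gripper is mounted at the origin on the work surface. World frame = base frame: x ahead of the robot, y to its left, z up, the work surface at z = 0. Lengths are in m, angles in rad, forces in N, time in s.
With the tool pointing down it reaches from about 0.375 to 0.9 m from the base axis. Payload 3.1 kg.
Tool frame: the origin (TCP) lies between the finger pads; the fingertips stand 11 mm ahead of it and the grasp point (between the pads) lies 8 mm behind it; z points along the fingers, y is the line along which they close (so a half turn about z gives the same grasp; the last joint's range is limited). The gripper opens to 87 mm and grips with 3 to 60 N. Pads are 19 mm wide; open, the fingers measure 117 mm over their backs; the gripper's body (75 mm by 190 mm) begins 51 mm behind the grasp point.
Start: joints at [-1.52, 0.527, 1.433, -0, 1.181, -0.178], TCP at [0.142, -0.609, 0.234] pointing down, gripper open.
Joint ranges: [-3.08, 3.08], [-0.75, 2.2], [0.22, 2.44], [-1.43, 4.57], [0, 2.65], [-2.85, 2.85]. Speed limits (rad/s): [2.79, 2.79, 3.14, 3.14, 3.14, 3.14].

INTERFACE

Orientations are given as a unit quaternion [x, y, z, w].
In Python, from rig import get_obs, camera, hand_in gives the robot as it stands.
- The arm moves only by the shell command python3 -m pendant 'ROWS' [FORCE]. ROWS is JSON, a list that holds one entry, the list of rows, each a list of 7 numbers: the shift along the tool's x, y, z in m, then the turn, a rotation vector about the tool's x, y, z in degrees, then the opening, from 0 (shut) to 1 (fully open). In form: [[[x, y, z, ax, ay, az, fingers], ...]]. A call has exactly 5 rows; each row shifts and turns the commanded pose from where the row before left it, along the tool's axes as they then stand; what a row does not reach is not made up. A row lasts 1/8 s, in which the tool goes at most 62.5 mm and 10.7 degrees, less where a joint would pass 70% of its speed; a pose out of reach is approached as far as the arm can. A call with a gripper value outside its range is refused whole. The fingers move at their own pace and stop on an object; FORCE is the grip in N (left out, the last holds). Time passes only in rows, so rows that do not move let the fingers close, or fill a call up. It gives the time, the measured TCP pose, the force, the opening and the grip force at its end, in the units of the state.
- get_obs(): the state, without advancing time (a new reading comes with each control period).
- camera(name): name is "scene" or "top"; returns a dict with "img" (480x640x3 uint8, red, green, blue), "intrinsics" (3x3 intrinsics, pixels), "k1" (the pictures are not rectified: a ray, as slopes to the right and down, at radius r is drawn at 1 + k1 r^2 times it, then the intrinsics apply), "R" (3x3) and "t" (3): a world point X has camera coordinates R X + t. Camera axes: x right, y down, z forward; pixel columns grow to the right and rows downward; lengths in m; the calibration is good to about 2 mm. A picture is of the moment at which its call begins. There is no depth.
- hand_in(): hands the job in; it is judged then, once.
The state is a dict: "time": time; "q": joint angles; "joint_velocities": joint speeds; "joint_torque": joint torques, N m; "position": TCP position; "tool_rot": TCP orientation; "ft_force": force on the tool from outside, world axes, zero at the start; "moment": the same for the moment, N m; "grip_width": finger opening in m; "grip_force": force on a finger pad.
Only numpy, scipy, OpenCV 4.12 (cv2) and the standard library are available. Lean on these libraries where they do the work, as an engineer would, in place of code of your own. Each camera call takes 0.05 s, during which the arm holds its last target. There are 200 camera calls.

TASK

Pick up the loose blue pull rail by its upright tab, lay it down on the aluminium jig flush and centred along the free edge of the amber door panel, and push rail and panel squarely against the jig's sprung red fence with a steady force of about 10 N (never more than 25 N), so that a colleague can drive the screws. Keep that push on for at least three seconds and finish while still gripping the rail and holding it there: do not let go. Leave the barcode scanner, the green tip box and the screwdriver where they are.

Things in the scene. Friction and masses are not known exactly. Their poses are not given: they have to be found in the camera images.
- rail: loose blue plastic pull rail: a straight bar 16 wide (x) x 160 long (y) x 12 high (z), with an upright tab in the middle, 12 thick (x) x 44 long (y), rising from the bar to 46 mm above the underside. Both long sides are alike, either may meet the panel. About 0.12 kg. Lies on the bench to the left or right of the jig. Origin: centre of the underside, z up
- panel: loose amber plastic door panel, 120 (x) x 180 (y) x 8 thick (z), about 0.2 kg, lying flat on the jig plate with a gap of 2 to 25 mm to the fence and a little askew; it slides on the plate when pushed and squares itself against the fence. Origin: centre of the underside; its +x points to the fence, -x to the free edge
- panel_edge (a point): middle of the panel's free edge (the side away from the fence, near the two brass inlays), at half the panel's thickness; axes as the panel. The flush rail's origin lies 8 mm to the -x side of it, centred in y. Let the rail touch the plate lightly or hang 1 to 4 mm above it: pressed down, it drags and tips in the grip
- jig: fixed aluminium jig: plate 280 (x) x 250 (y) x 12 thick; origin: centre of its underside, at bench level. +x is the push direction; the unpushed fence face stands at x = +75 mm. At its +y end a white scale block, 37 mm high above the bench (x 68 to 123 mm), has a green patch: the fence's white front line is beside it at about 6 to 15 N. Fixed grey bar behind the fence, 42 mm high
- fence (a joint): travel of the sprung red fence (18 x 200 x 24, its top 37 mm above the bench) in m along the jig's +x: 0 when not pushed, up to 0.03. Spring about 800 N/m from zero: 0.0125 m means 10 N
- scanner: bystander: black hand-held barcode scanner lying on the bench beside the jig, 162 (x) x 66 (y) x 40. Origin: underside, 6 mm from the middle of its length; long axis x, head at +x
- tipbox: bystander: green pipette-tip box with white lid, 85 (x) x 120 (y) x 64 high. Origin: centre of the underside
- driver: bystander: screwdriver lying on the bench, 160 long along its x. Origin: centre of the underside
Mind the look-alikes: they are no part of the job. Several things have the shape of the rail; the one meant has the colours described above. Of the things that look like the panel, the larger one is meant.

How it is judged:
By the outcome, as a careful person would: the job done as asked, in the order asked, and still so for the second after the job is handed in, while the arm keeps its last pose, push and grip.
It also fails if it takes over 51 s, if anything falls off the work surface, if the arm or the gripper's body presses on something with over 40 N, if the wrist force passes 120 N, or if a joint passes its speed limit or range.

## Working session

There is one attempt and no reset: what is moved stays moved. The work goes in short steps, Python scripts to look and compute and a shell command to move; the robot and the scene stay as the last step left them, time stands still between calls to the robot, and variables do not carry over. Pictures are saved under pics/ and viewed, at most 10 in all, crops included, and the job is handed in when it is done.

```bash
mkdir -p pics; ls; python3 - <<'E'
from rig import get_obs,camera
import cv2,numpy as np
o=get_obs();print({k:np.round(v,4) for k,v in o.items()})
for n in("top","scene"):
    c=camera(n);cv2.imwrite(f"pics/{n}0.png",c["img"][:,:,::-1])
    print(n,c["intrinsics"],c["k1"],c["R"],c["t"])
E
```

```text
pics
{'time': np.float64(0.0), 'q': array([-1.5195,  0.5285,  1.4339, -0.    ,  1.1814, -0.1785]), 'joint_velocities': array([ 0.002 , -0.0006,  0.0017, -0.0023, -0.0005, -0.0018]), 'joint_torque': array([-8.00000e-04, -4.40036e+01, -1.76589e+01,  6.32000e-02,
        5.81000e-02, -2.00000e-04]), 'position': array([ 0.1424, -0.6079,  0.2326]), 'tool_rot': array([ 9.934e-01,  1.146e-01,  1.000e-04, -1.100e-03]), 'ft_force': array([ 0.8796, -0.2796,  0.7498]), 'moment': array([-0.0006,  0.0721,  0.0364]), 'grip_force': np.float64(0.0), 'grip_width': np.float64(0.0869)}
top [[436.94123246   0.         322.24105076]
 [  0.         436.94123246 244.52143588]
 [  0.           0.           1.        ]] 0.011955231649030874 [[ 0.02304507 -0.99966347 -0.01191075]
 [-0.99681761 -0.02206678 -0.07660093]
 [ 0.07631232  0.01363812 -0.99699069]] [-0.01516567  0.52161851  0.83188891]
scene [[621.23324551   0.         323.94370369]
 [  0.         621.23324551 237.64993142]
 [  0.           0.           1.        ]] 0.04363432411104543 [[ 0.10170329  0.9946984   0.01521644]
 [ 0.85564051 -0.07966205 -0.51140324]
 [-0.50747981  0.0650312  -0.85920614]] [-0.03272795 -0.43484843  1.49646373]
```

View pics/top0.png

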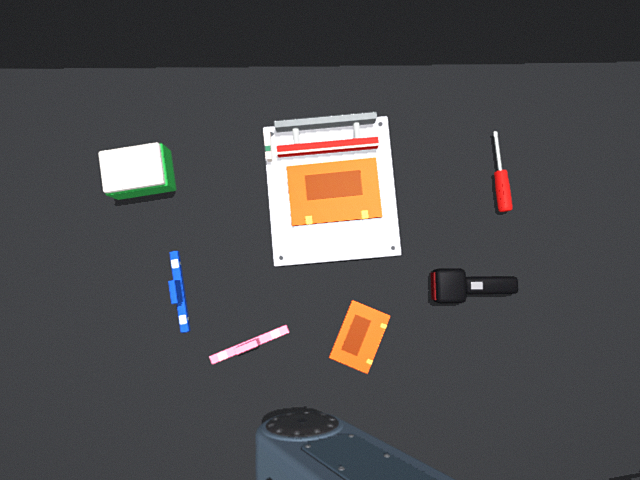

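View pics/scene0.png

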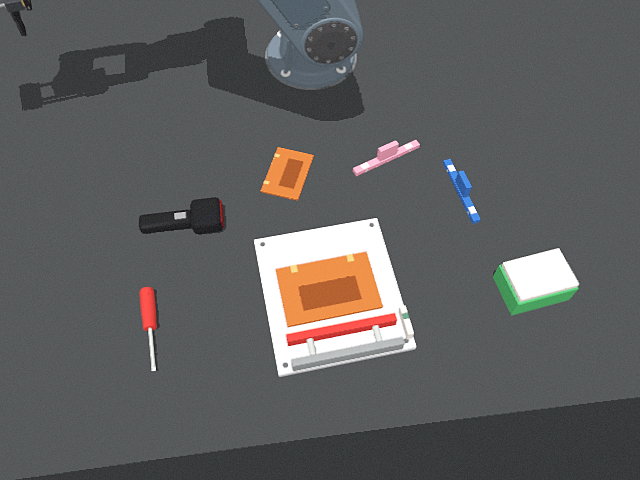

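Candidates: rail-shaped – blue (top 179,291; scene 462,190) and pink (top 249,345), so I choose blue. Panel-shaped – the larger orange one on the jig (top 334,192) and the small one on the bench (top 360,337), so I choose the one on the jig. Next I measure and check with a crop.

```bash
cat > h.py <<'E'
import numpy as np,cv2
from rig import get_obs,camera
def D(c): return np.array([c["k1"],0,0,0],float)
def cast(c,px,z):
    # model: distorted = r(1+k1 r^2), as OpenCV
    p=cv2.undistortPoints(np.asarray(px,float).reshape(-1,1,2),c["intrinsics"],D(c)).reshape(-1,2)
    d=np.c_[p,np.ones(len(p))]@c["R"]; C=-c["R"].T@c["t"]
    return C+d*((z-C[2])/d[:,2])[:,None]
def proj(c,X):
    return cv2.projectPoints(np.asarray(X,float).reshape(-1,1,3),cv2.Rodrigues(c["R"])[0],c["t"],c["intrinsics"],D(c))[0].reshape(-1,2)
def hsv(c): return cv2.cvtColor(c["img"],cv2.COLOR_RGB2HSV)
def mask(c,lo,hi): return cv2.inRange(hsv(c),np.array(lo),np.array(hi))
def blobs(m,amin=5):
    n,l,s,ce=cv2.connectedComponentsWithStats(m)
    return [(s[i],ce[i],(l==i).astype(np.uint8)) for i in range(1,n) if s[i][4]>=amin]
def rect(c,m,z):
    """min-area rectangle in world of mask outline at plane z"""
    k=max(cv2.findContours(m,cv2.RETR_EXTERNAL,cv2.CHAIN_APPROX_NONE)[0],key=cv2.contourArea)
    w=cv2.convexHull(k).reshape(-1,2)
    return cv2.minAreaRect((cast(c,w,z)[:,:2]*1000).astype(np.float32))
E
python3 - <<'E'
from h import *
c={n:camera(n) for n in("top","scene")}
for n in c:
    k=c[n]
    print(n)
    for s,ce,m in blobs(mask(k,(105,120,60),(125,255,255)),20): print(" blue",s,ce.round(1))
    for s,ce,m in blobs(mask(k,(5,150,120),(18,255,255)),300): print(" amber",s,rect(k,cv2.morphologyEx(m,cv2.MORPH_CLOSE,np.ones((9,9))),.02))
    for s,ce,m in blobs(mask(k,(0,0,150),(180,60,255)),8): print(" white",s,ce.round(1),rect(k,m,.012), cast(k,ce,.012).round(4))
    for s,ce,m in blobs(mask(k,(0,180,120),(4,255,255)),150): print(" red",s,ce, rect(k,m,.037))
t=c["top"]["img"];a=cv2.resize(t[240:345,140:230],None,fx=4.4,fy=5.7*4.4/5.7,interpolation=cv2.INTER_NEAREST)
s=c["scene"]["img"][145:235,430:500];b=cv2.resize(s,(350,462),interpolation=cv2.INTER_NEAREST)
cv2.imwrite("pics/crop.png",np.hstack([a[:462],b])[:,:,::-1])
E
```

```text
top
 blue [168 250  20  68 732] [177.3 286.4]
 blue [179 320  11  13  96] [184.6 327.3]
 amber [ 287  158   95   68 5186] ((627.0857543945312, -23.261474609375), (118.38410949707031, 176.2047119140625), 6.940123081207275)
 amber [ 329  300   62   74 2596] ((347.2807922363281, -78.63623046875), (80.81088256835938, 119.66698455810547), 68.89476776123047)
 white [  263   112   139   154 11292] [330.3 194.3] ((636.504638671875, -17.364578247070312), (291.485107421875, 251.6841278076172), 6.34042501449585) [[ 0.6227 -0.0169  0.012 ]]
 white [493 131   9  40 144] [497.4 150. ] ((717.6295776367188, -347.0793151855469), (79.531005859375, 7.851870536804199), 7.424039840698242) [[ 0.7185 -0.3468  0.012 ]]
 white [  98  142   67   51 2665] [131.  167.3] ((668.9569091796875, 382.6950988769531), (87.40220642089844, 124.50889587402344), 10.302290916442871) [[0.6688 0.3826 0.012 ]]
 white [171 259   8   9  61] [174.5 263.1] ((479.5198059082031, 286.367431640625), (15.8953218460083, 13.77921199798584), 2.862649440765381) [[0.4793 0.2863 0.012 ]]
 white [471 282  12   7  84] [476.5 285. ] ((450.22598
[... 3913 characters left out ...]
.433304309844971) [[ 0.638  -0.0184  0.012 ]]
 white [ 502  248   77   54 2667] [539.5 274.5] ((631.546630859375, 381.4411315917969), (87.07511138916016, 125.13539123535156), 10.510120391845703) [[0.6328 0.3809 0.012 ]]
 white [148 328   8  43 177] [151.3 349.5] ((712.1681518554688, -346.4893493652344), (80.99565887451172, 7.275750160217285), 6.870482444763184) [[ 0.7139 -0.3465  0.012 ]]
 red [143 287  14  44 242] [151.07438017 309.90082645] ((644.6246337890625, -348.49505615234375), (84.11187744140625, 22.098846435546875), 4.992582321166992)
 red [287 314 110  32 597] [340.93802345 330.20938023] ((718.3116455078125, -9.2664794921875), (20.73974609375, 197.0176239013672), 6.362158298492432)
```

View pics/crop.png

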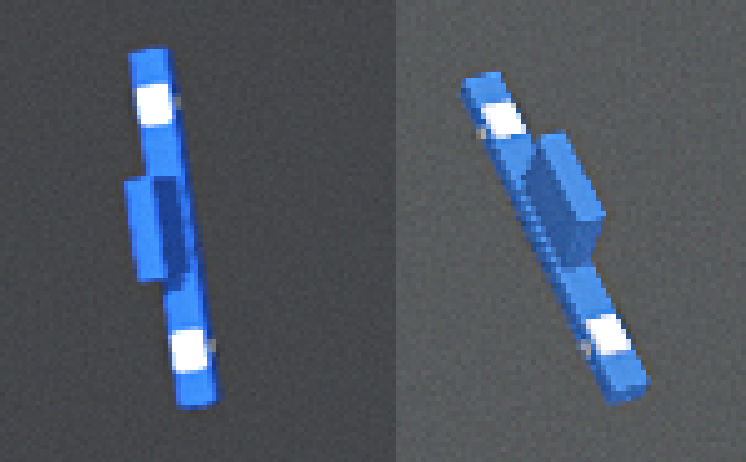

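The crop confirms the choice: blue bar, upright tab facing up, white marks at both ends, lying free (top px 174,263 to 182,319). It is centred near (0.423, 0.276), with its long axis at 10.8°. I'll move above it by way of a waypoint clear of the base.

```bash
python3 -m pendant '[[[0.0477,-0.0348,0,0,0,0,1],[0.0477,-0.0348,0,0,0,0,1],[0.0477,-0.0348,0,0,0,0,1],[0.0477,-0.0348,0,0,0,0,1],[0.0477,-0.0348,0,0,0,0,1]]]' 40
python3 -m pendant '[[[0.0477,-0.0348,0,0,0,0,1],[0.0477,-0.0348,0,0,0,0,1],[0.0477,-0.0348,0,0,0,0,1],[0.0094,-0.0518,0,0,0,0,1],[0.0094,-0.0518,0,0,0,0,1]]]'
python3 -m pendant '[[[0.0094,-0.0518,0,0,0,0,1],[0.0094,-0.0518,0,0,0,0,1],[0.0094,-0.0518,0,0,0,0,1],[0.0094,-0.0518,0,0,0,0,1],[0.0094,-0.0518,0,0,0,0,1]]]'
python3 -m pendant '[[[0.0094,-0.0518,0,0,0,0,1],[0.0094,-0.0518,0,0,0,0,1],[0.0094,-0.0518,0,0,0,0,1],[0,0,0,0,0,2.4,1],[0,0,0,0,0,0,1]]]'
```

```text
time: 0.82
position: [0.336, -0.3833, 0.2336]
tool_rot: [0.993, 0.114, 0.0, 0.0]
ft_force: [0.2, -0.8, -0.3]
grip_width: 0.0869
grip_force: 0.0
time: 1.45
position: [0.4455, -0.1436, 0.2334]
tool_rot: [0.993, 0.115, 0.0, -0.0]
ft_force: [0.5, 0.3, -0.6]
grip_width: 0.087
grip_force: 0.0
time: 2.08
position: [0.4319, 0.1192, 0.2337]
tool_rot: [0.993, 0.115, 0.0, 0.0]
ft_force: [0.9, -0.3, 0.0]
grip_width: 0.087
grip_force: 0.0
time: 2.7
position: [0.4236, 0.2758, 0.2333]
tool_rot: [0.995, 0.095, -0.0, 0.0]
ft_force: [0.2, 0.3, -0.7]
grip_width: 0.0871
grip_force: 0.0
```

```bash
cat >> h.py <<'E'
from scipy.spatial.transform import Rotation as Ro
def pose():
    o=get_obs();R=Ro.from_quat(o["tool_rot"]);return o,np.array(o["position"]),R
def togo(target,yaw=None):
    o,p,R=pose();M=R.as_matrix();y=np.degrees(np.arctan2(M[1,0],M[0,0]))
    print("t",round(float(o["time"]),2),"p",p.round(4),"toolx yaw",y.round(2),"tilt",M[:,2].round(4),"F",np.round(o["ft_force"],2),"grip",np.round([o["grip_width"],o["grip_force"]],3))
    if target is not None: print(" shift tool",(M.T@(np.array(target)-p)).round(4), "turn z" , None if yaw is None else round(float(y-yaw),2))
E
python3 - <<'E'
from h import *
togo([.423,.276,.026],10.8); print(get_obs()["q"])
E
```

```text
t 2.7 p [0.4236 0.2758 0.2333] toolx yaw 10.89 tilt [-5.e-04 -3.e-04 -1.e+00] F [ 0.18  0.27 -0.66] grip [0.087 0.   ]
 shift tool [-0.0005 -0.0003  0.2073] turn z 0.09
[ 3.55851221e-01  3.67995291e-01  1.72768419e+00 -1.71288226e-04
  1.04647142e+00  1.73674313e+00]
```

```bash
python3 -m pendant '[[[0,0,0.045,0,0,0,1],[0,0,0.045,0,0,0,1],[0,0,0.045,0,0,0,1],[0,0,0.045,0,0,0,0.6],[0,0,0.02,0,0,0,0.5]]]' 40
python3 -m pendant '[[[0,0,0.007,0,0,0,0.4],[0,0,0,0,0,0,0.3],[0,0,0,0,0,0,0],[0,0,0,0,0,0,0],[0,0,0,0,0,0,0]]]' 40
python3 -m pendant '[[[0,0,0,0,0,0,0],[0,0,0,0,0,0,0],[0,0,-0.01,0,0,0,0],[0,0,-0.04,0,0,0,0],[0,0,-0.03,0,0,0,0]]]' 40
python3 - <<'E'
from h import *
togo(None)
for n in("top","scene"):
    k=camera(n);cv2.imwrite(f"pics/{n}1.png",k["img"][:,:,::-1])
    for s,ce,m in blobs(mask(k,(105,120,60),(125,255,255)),20): print(n," blue",s,ce.round(1))
    if n=="scene": cv2.imwrite("pics/g1.png",cv2.resize(k["img"][60:260,340:580],None,fx=3,fy=3)[:,:,::-1])
E
```

```text
time: 3.32
position: [0.4231, 0.2738, 0.0313]
tool_rot: [0.996, 0.093, -0.002, 0.001]
ft_force: [0.3, -0.3, -0.2]
grip_width: 0.0743
grip_force: 0.0
time: 3.95
position: [0.4244, 0.2754, 0.0272]
tool_rot: [0.996, 0.094, 0.001, -0.0]
ft_force: [-0.3, 0.3, -0.3]
grip_width: 0.0249
grip_force: 0.0
time: 4.58
position: [0.424, 0.2753, 0.1079]
tool_rot: [0.996, 0.094, 0.0, -0.0]
ft_force: [0.0, 0.1, -1.6]
grip_width: 0.0119
grip_force: 40.0
t 4.58 p [0.424  0.2753 0.1079] toolx yaw 10.77 tilt [ 2.e-04  2.e-04 -1.e+00] F [ 0.02  0.08 -1.61] grip [1.2000e-02 3.9998e+01]
top  blue [153 248  13  12 115] [159.  252.8]
top  blue [162 313  13   9  61] [168.5 316.7]
top  blue [163 323  14  16 131] [169.9 332.2]
scene  blue [453 134   6   5  20] [455.7 136. ]
scene  blue [457 146   7   5  27] [459.9 148.3]
scene  blue [460 155  32  46 437] [477.6 176.4]
```

View pics/g1.png

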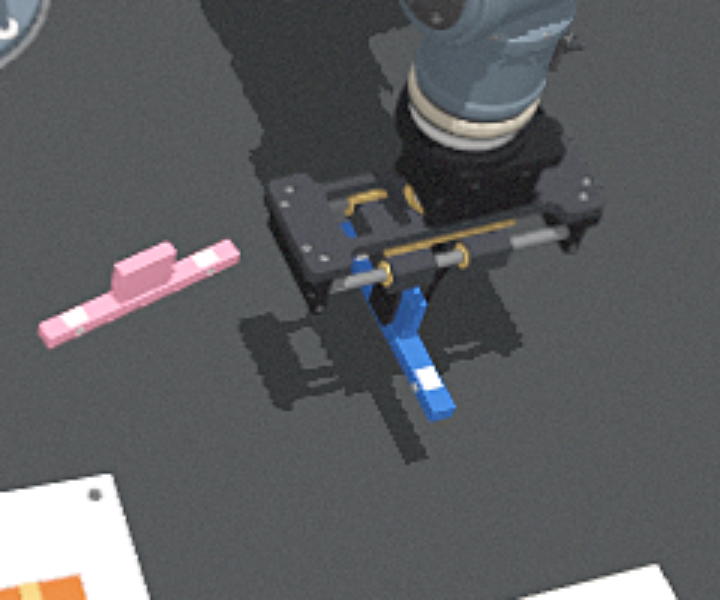

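Grip is good: 12 mm opening, 40 N, rail hanging level (bar end at about scene 480,195). Next: how far off centre along the rail I hold it, and the way to the pre-placement pose.

```bash
python3 - <<'E'
from h import *
o,p,R=pose();M=R.as_matrix()
for n in("top","scene"):
    k=camera(n);z=p[2]-.027+.012
    m=mask(k,(105,120,60),(125,255,255))
    ys,xs=np.nonzero(m);w=cast(k,np.c_[xs,ys],z);u=(w-p)@M[:,0]
    print(n,"along tool x ends",u.min(),u.max(),"mid",(u.min()+u.max())/2)
    for s,ce,_ in blobs(mask(k,(0,0,150),(180,60,255)),8):
        l=(cast(k,ce,z)[0]-p)@M
        if abs(l[0])<.1 and abs(l[1])<.03: print("  white",s,l.round(4))
togo([.545,-.0335,.12],96.35)
E
```

```text
top along tool x ends -0.07947300596910374 0.08172196610277536 mid 0.0011244800668358118
  white [153 256   9  10  76] [ 0.0561 -0.0017  0.0154]
  white [163 268  10   4  23] [0.0374 0.0145 0.0152]
  white [162 318   8  10  67] [-0.054  -0.0015  0.0146]
scene along tool x ends -0.08120479894629207 0.08292882951641263 mid 0.0008620152850602816
  white [455 150  13   6  30] [-0.035   0.0056  0.0148]
  white [478 183   9   8  49] [ 0.0519 -0.0006  0.0154]
t 4.78 p [0.4241 0.2753 0.107 ] toolx yaw 10.77 tilt [ 1.e-03  4.e-04 -1.e+00] F [-0.95  0.81 -1.49] grip [1.2000e-02 3.9998e+01]
 shift tool [ 0.0611  0.3259 -0.013 ] turn z -85.58
```

```bash
python3 -m pendant '[[[0.0106,0.0545,-0.013,0,0,0,0],[0.0106,0.0545,0,0,0,0,0],[0.0106,0.0545,0,0,0,0,0],[0.0106,0.0545,0,0,0,0,0],[0.0106,0.0545,0,0,0,0,0]]]' 40
python3 -m pendant '[[[0.0106,0.0545,0,0,0,0,0],[0,0,0,0,0,-9.5,0],[0,0,0,0,0,-9.5,0],[0,0,0,0,0,-9.5,0],[0,0,0,0,0,-9.5,0]]]'
python3 -m pendant '[[[0,0,0,0,0,-9.5,0],[0,0,0,0,0,-9.5,0],[0,0,0,0,0,-9.5,0],[0,0,0,0,0,-9.5,0],[0,0,0,0,0,-9.6,0]]]'
python3 - <<'E'
from h import *
togo([.5478,-.034,.0415],96.35)
k=camera("top");cv2.imwrite("pics/top2.png",k["img"][:,:,::-1])
k=camera("scene");cv2.imwrite("pics/scene2.png",k["img"][:,:,::-1])
E
```

```text
time: 5.4
position: [0.5264, 0.0159, 0.1179]
tool_rot: [0.996, 0.094, -0.002, -0.001]
ft_force: [0.7, 0.3, 0.0]
grip_width: 0.0117
grip_force: 40.0
time: 6.02
position: [0.5463, -0.0339, 0.1177]
tool_rot: [0.91, 0.415, -0.002, -0.001]
ft_force: [-0.6, -0.1, -1.9]
grip_width: 0.0117
grip_force: 40.0
time: 6.65
position: [0.5463, -0.0338, 0.1177]
tool_rot: [0.665, 0.747, -0.001, -0.002]
ft_force: [0.4, 0.8, 0.1]
grip_width: 0.0115
grip_force: 40.0
t 6.65 p [ 0.5463 -0.0338  0.1177] toolx yaw 96.68 tilt [-0.0038  0.001  -1.    ] F [0.36 0.85 0.1 ] grip [1.1000e-02 3.9998e+01]
 shift tool [-0.0005  0.0017  0.0762] turn z 0.33
```

View pics/scene2.png

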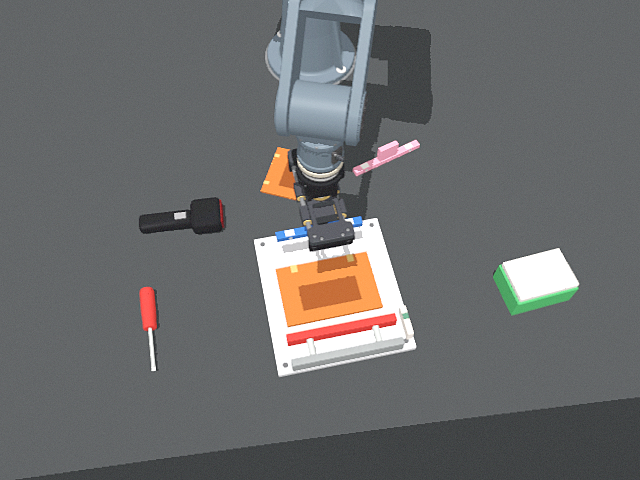

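The scene view shows the rail (blue ends at 290,235 and 355,224) hanging above the plate, on the free-edge side of the panel with its inlays at (294,268) and (351,258). It is clear of the panel, so I lower it.

```bash
python3 -m pendant '[[[0,0,0.035,0,0,0.3,0],[0,0,0.025,0,0,0,0],[0,0,0.012,0,0,0,0],[0,0,0,0,0,0,0],[0,0,0,0,0,0,0]]]' 40
cat > look.py <<'E'
from h import *
import sys
o,p,R=pose();M=R.as_matrix();togo(None)
e=np.array([np.cos(np.radians(6.35)),np.sin(np.radians(6.35)),0]);f=np.array([-e[1],e[0],0])
J=np.array([.631,-.017,0])
for n in("top","scene"):
    k=camera(n);I=k["img"]
    B=mask(k,(105,120,60),(125,255,255)); z=p[2]-.027+.012
    ys,xs=np.nonzero(B);w=cast(k,np.c_[xs,ys],z);ok=np.linalg.norm((w-p)[:,:2],axis=1)<.1
    u=(w-p)[ok]@f;print(n,"rail ends along jig y (rel J)",[round(float(x*1000),1) for x in ((w-J)[ok]@f).min(keepdims=True)],round(float(((w-J)[ok]@f).max()*1000),1),"rel tcp mid",round(float((u.min()+u.max())*500),1))
    for s,ce,m in blobs(mask(k,(0,0,150),(180,60,255)),8):
        l=(cast(k,ce,z)[0]-p)@M
        if abs(l[0])<.1 and abs(l[1])<.03: print("  white",s,"jig",((cast(k,ce,z)[0]-J)@np.c_[e,f]*1000).round(1))
    for s,ce,m in blobs(mask(k,(20,90,120),(32,255,255)),4): print("  brass",s,"jig",((cast(k,ce,.02)[0]-J)@np.c_[e,f]*1000).round(1))
    ms=[m for s,ce,m in blobs(mask(k,(5,150,80),(18,255,255)),150) if np.linalg.norm(cast(k,ce,.02)[0][:2]-J[:2])<.12]
    if ms:
        w=np.vstack([cast(k,np.argwhere(m)[:,::-1],.02) for m in ms])
        q=(w-J)@np.c_[e,f]*1000; b=cv2.minAreaRect(q.astype(np.float32)); print("  panel jig rect",np.round(b[0],1),np.round(b[1],1),round(b[2],2),"min/max",q.min(0).round(1),q.max(0).round(1))
    ms=[m for s,ce,m in blobs(mask(k,(0,180,60),(4,255,255)),20) if np.linalg.norm(cast(k,ce,.037)[0][:2]-J[:2]-.08*e[:2])<.09]
    if ms:
        w=np.vstack([cast(k,np.argwhere(m)[:,::-1],.037) for m in ms]);q=(w-J)@np.c_[e,f]*1000;print("  fence red x",np.percentile(q[:,0],[1,50,99]).round(1))
    if len(sys.argv)>1: 
        a=proj(k,[J+[0.,0,.02]])[0].astype(int);cv2.imwrite(f"pics/{n}_{sys.argv[1]}.png",cv2.resize(I[a[1]-100:a[1]+100,a[0]-100:a[0]+100],None,fx=3,fy=3,interpolation=cv2.INTER_CUBIC)[:,:,::-1])
E
python3 look.py a; python3 -c "
from h import *
togo([.5478,-.034,.0415],96.35)"
```

```text
time: 7.38
position: [0.5482, -0.0342, 0.0481]
tool_rot: [0.669, 0.743, 0.0, 0.001]
ft_force: [-0.7, -1.4, -1.5]
grip_width: 0.0117
grip_force: 40.0
t 7.38 p [ 0.5482 -0.0342  0.0481] toolx yaw 96.03 tilt [ 1.2e-03 -3.0e-04 -1.0e+00] F [-0.68 -1.37 -1.5 ] grip [1.2000e-02 3.9998e+01]
t 7.42 p [ 0.5484 -0.0343  0.0483] toolx yaw 96.04 tilt [ 1.7e-03 -4.0e-04 -1.0e+00] F [-0.31  0.17 -0.55] grip [1.1000e-02 3.9998e+01]
 shift tool [ 0.0003 -0.0006  0.0068] turn z -0.31Traceback (most recent call last):
  File "look.py", line 9, in <module>
    ys,xs=np.nonzero(B);w=cast(k,np.c_[xs,ys],z);ok=np.linalg.norm((w-p)[:,:2],axis=1)<.1
                          ~~~~^^^^^^^^^^^^^^^^^^
  File "h.py", line 6, in cast
    p=cv2.undistortPoints(np.asarray(px,float).reshape(-1,1,2),c["intrinsics"],D(c)).reshape(-1,2)
      ~~~~~~~~~~~~~~~~~~~^^^^^^^^^^^^^^^^^^^^^^^^^^^^^^^^^^^^^^^^^^^^^^^^^^^^^^^^^^^
cv2.error: OpenCV(4.12.0) /io/opencv/modules/calib3d/src/undistort.dispatch.cpp:347: error: (-215:Assertion failed) CV_IS_MAT(_src) && CV_IS_MAT(_dst) && (_src->rows == 1 || _src->cols == 1) && (_dst->rows == 1 || _dst->cols == 1) && _src->cols + _src->rows - 1 == _dst->rows + _dst->cols - 1 && (CV_MAT_TYPE(_src->type) == CV_32FC2 || CV_MAT_TYPE(_src->type) == CV_64FC2) && (CV_MAT_TYPE(_dst->type) == CV_32FC2 || CV_MAT_TYPE(_dst->type) == CV_64FC2) in function 'cvUndistortPointsInternal'
```

```bash
sed -i 's/^for n in("top","scene"):/for n in ("scene","top"):/; s/ys,xs=np.nonzero(B);w=/ys,xs=np.nonzero(B)\n    if len(ys)<30: continue\n    w=/' look.py
python3 -m pendant '[[[0,0,0.003,0,0,0,0],[0,0,0.003,0,0,0,0],[0,0,0,0,0,0,0],[0,0,0,0,0,0,0],[0,0,0,0,0,0,0]]]' 40
python3 look.py a
```

```text
time: 8.05
position: [0.5477, -0.0341, 0.0416]
tool_rot: [0.669, 0.744, 0.0, 0.0]
ft_force: [0.7, -0.6, -1.1]
grip_width: 0.0118
grip_force: 40.0
t 8.05 p [ 0.5477 -0.0341  0.0416] toolx yaw 96.06 tilt [ 1.e-04 -0.e+00 -1.e+00] F [ 0.67 -0.65 -1.12] grip [1.2000e-02 3.9998e+01]
scene rail ends along jig y (rel J) [-85.9] 71.0 rel tcp mid 0.4
  white [306 245   5   7  25] jig [-91.9 -27.1]
  brass [274 154   3   3   7] jig [-332.4  -48.8]
  brass [263 181   6   3  13] jig [-267.1  -80.3]
  brass [336 215   2   2   4] jig [-157.7   44.6]
  brass [298 220   7   5  13] jig [-158.3  -28.2]
  brass [314 221  14   5  30] jig [-146.    10.1]
  brass [340 238   4   3   9] jig [-102.8   42.9]
  brass [303 243   8   5  19] jig [-104.1  -27.1]
  brass [351 255   3   6  12] jig [-58.3  52. ]
  brass [290 266   8   7  37] jig [-57.8 -62. ]
  panel jig rect [-4.6 -6.4] [119.8 177.4] 0.7 min/max [-65.3 -95.3] [56.1 82.7]
  fence red x [90.  94.3 97.9]
```

View pics/scene_a.png

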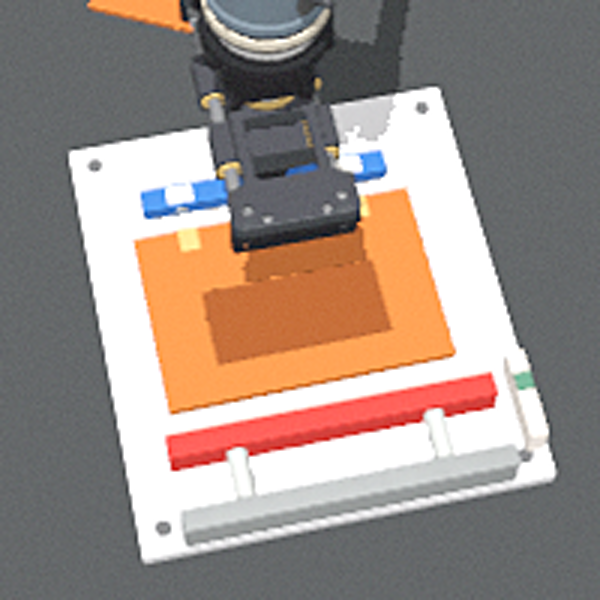

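The crop shows the rail (160,195 to 380,163 in the crop) parallel to the panel's free edge, with a clear gap of about 12 mm. It is centred to within 1 mm: the panel edge middle is at jig y ≈ -7.0 and the rail at -7.4. I trim 0.5 mm and 0.3°, then push slowly.

```bash
python3 -m pendant '[[[0.0005,0,0,0,0,-0.3,0],[0,0.004,0,0,0,0,0],[0,0.004,0,0,0,0,0],[0,0.004,0,0,0,0,0],[0,0.004,0,0,0,0,0]]]' 55
python3 -m pendant '[[[0,0.003,0,0,0,0,0],[0,0.003,0,0,0,0,0],[0,0.003,0,0,0,0,0],[0,0.002,0,0,0,0,0],[0,0,0,0,0,0,0]]]'
python3 look.py b
```

```text
time: 8.78
position: [0.5627, -0.0316, 0.0414]
tool_rot: [0.667, 0.745, -0.001, -0.001]
ft_force: [-2.3, 0.2, 0.9]
grip_width: 0.0117
grip_force: 55.0
time: 9.4
position: [0.575, -0.0307, 0.0416]
tool_rot: [0.667, 0.745, 0.0, 0.0]
ft_force: [0.4, 0.7, -0.8]
grip_width: 0.0116
grip_force: 55.0
t 9.4 p [ 0.575  -0.0307  0.0416] toolx yaw 96.37 tilt [ 1.1e-03 -2.0e-04 -1.0e+00] F [ 0.37  0.74 -0.79] grip [1.2000e-02 5.4998e+01]
scene rail ends along jig y (rel J) [-85.6] 71.6 rel tcp mid 0.4
  white [309 259   5   8  26] jig [-60.9 -27.1]
  brass [274 154   6   3  10] jig [-331.9  -46.5]
  brass [263 181   4   3   8] jig [-267.6  -82.5]
  brass [301 233   8   5  17] jig [-127.2  -27.7]
  brass [317 234  15   5  35] jig [-115.    10.3]
  brass [343 251   5   3   9] jig [-73.   43.1]
  brass [307 257   4   5  11] jig [-72.8 -30.5]
  brass [291 271   8   8  44] jig [-43.9 -62. ]
  panel jig rect [ 7.  -7.1] [177.6 114.2] 89.99 min/max [-50.1 -95.9] [64.1 81.7]
  fence red x [90.1 94.3 97.9]
```

```bash
for i in 1; do python3 -m pendant '[[[0,0.003,0,0,0,0,0],[0,0.003,0,0,0,0,0],[0,0.002,0,0,0,0,0],[0,0,0,0,0,0,0],[0,0,0,0,0,0,0]]]'; done
python3 look.py c
```

```text
time: 10.12
position: [0.5812, -0.0296, 0.0414]
tool_rot: [0.667, 0.745, -0.001, -0.001]
ft_force: [-5.7, -0.6, 1.1]
grip_width: 0.0116
grip_force: 55.0
t 10.12 p [ 0.5812 -0.0296  0.0414] toolx yaw 96.38 tilt [-2.4e-03  3.0e-04 -1.0e+00] F [-5.67 -0.6   1.13] grip [1.2000e-02 5.5004e+01]
scene rail ends along jig y (rel J) [-85.2] 71.9 rel tcp mid 0.4
  white [310 262   5   8  30] jig [-53.7 -26.5]
  brass [274 154   6   3  11] jig [-332.   -46.6]
  brass [263 181   4   3   7] jig [-267.6  -82.6]
  brass [302 236   8   5  15] jig [-120.3  -27.2]
  brass [318 237  15   5  32] jig [-107.4   11.7]
  brass [345 254   4   3   8] jig [-66.2  43.3]
  brass [308 260   8   5  17] jig [-65.5 -27.1]
  brass [292 274   8   8  46] jig [-37.9 -61.6]
  panel jig rect [11.2 -6.8] [110.7 177.4] 0.14 min/max [-44.3 -95.6] [66.5 81.9]
  fence red x [ 92.5  96.6 100.2]
```

```bash
python3 -m pendant '[[[0,0.002,0,0,0,0,0],[0,0.002,0,0,0,0,0],[0,0.002,0,0,0,0,0],[0,0,0,0,0,0,0],[0,0,0,0,0,0,0]]]'
python3 look.py d | grep -v brass
```

```text
time: 10.85
position: [0.5849, -0.0291, 0.0412]
tool_rot: [0.666, 0.746, -0.002, -0.003]
ft_force: [-9.2, -3.3, 4.1]
grip_width: 0.0118
grip_force: 55.0
t 10.85 p [ 0.5849 -0.0291  0.0412] toolx yaw 96.41 tilt [-7.6e-03  4.0e-04 -1.0e+00] F [-9.2  -3.27  4.12] grip [1.2000e-02 5.5013e+01]
scene rail ends along jig y (rel J) [-85.2] 72.2 rel tcp mid 0.4
  white [310 264   6   8  32] jig [-49.4 -26.2]
  panel jig rect [14.8 -6.8] [110.5 177.4] 0.05 min/max [-40.5 -95.5] [70.1 81.9]
  fence red x [ 95.9 100.1 103.7]
```

```bash
python3 -m pendant '[[[0,0.001,-0.0015,-0.4,0,0,0],[0,0.001,0,-0.3,0,0,0],[0,0.001,0,0,0,0,0],[0,0,0,0,0,0,0],[0,0,0,0,0,0,0]]]'
python3 look.py e | grep -v brass; python3 -c "
from rig import get_obs;o=get_obs();print(o['ft_force'],o['moment'])"
```

```text
time: 11.58
position: [0.5878, -0.0288, 0.0417]
tool_rot: [0.666, 0.746, 0.002, 0.001]
ft_force: [-6.7, -2.7, -2.5]
grip_width: 0.0118
grip_force: 55.0
t 11.57 p [ 0.5878 -0.0288  0.0417] toolx yaw 96.41 tilt [ 0.0042  0.0019 -1.    ] F [-6.66 -2.75 -2.49] grip [1.2000e-02 5.5021e+01]
scene rail ends along jig y (rel J) [-85.3] 72.1 rel tcp mid 0.3
  white [311 265   5   8  31] jig [-47.  -26.3]
  panel jig rect [18.  -6.7] [110.9 177.6] 0.11 min/max [-37.6 -95.5] [73.4 82.1]
  fence red x [ 99.2 103.4 106.9]
[-7.34791402 -2.61183803 -2.71862255] [-0.66453894  1.21693709 -0.01701883]
```

View pics/scene_e.png

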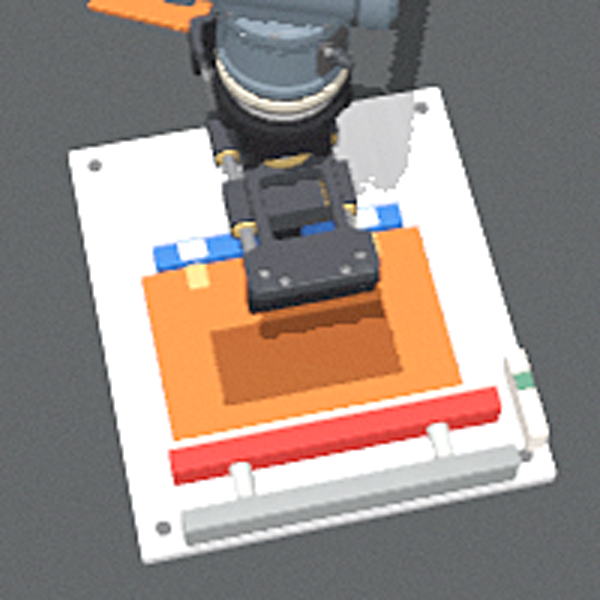

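The fence has moved about 9 mm (≈7 N), and the wrist force agrees. The panel is square and the rail flush; the fence's white line is just short of the green patch (crop 523,380). A little more.

```bash
python3 -m pendant '[[[0,0.001,0,0,0,0,0],[0,0.001,0,0,0,0,0],[0,0.001,0,0,0,0,0],[0,0.001,0,0,0,0,0],[0,0,0,0,0,0,0]]]'
python3 -m pendant '[[[0,0,0,0,0,0,0],[0,0,0,0,0,0,0],[0,0,0,0,0,0,0],[0,0,0,0,0,0,0],[0,0,0,0,0,0,0]]]'
python3 look.py f | grep -v brass
```

```text
time: 12.3
position: [0.5903, -0.0285, 0.0413]
tool_rot: [0.666, 0.746, 0.001, -0.0]
ft_force: [-8.8, -4.5, -2.0]
grip_width: 0.0114
grip_force: 55.0
time: 12.92
position: [0.5903, -0.0284, 0.0413]
tool_rot: [0.666, 0.746, 0.001, -0.0]
ft_force: [-8.0, -3.8, -1.7]
grip_width: 0.0117
grip_force: 55.0
t 12.93 p [ 0.5903 -0.0284  0.0413] toolx yaw 96.43 tilt [ 0.001   0.0019 -1.    ] F [-7.95 -3.77 -1.73] grip [1.2000e-02 5.5029e+01]
scene rail ends along jig y (rel J) [-85.3] 72.0 rel tcp mid 0.2
  white [311 266   5   8  31] jig [-44.2 -26.3]
  panel jig rect [20.4 -6.7] [177.4 111. ] 89.92 min/max [-35.1 -95.5] [75.9 82.1]
  fence red x [101.5 105.8 109.1]
```

```bash
python3 -m pendant '[[[-0.0005,0.0005,0,0,0,0,0],[-0.0005,0.0005,0,0,0,0,0],[0,0.0004,0,0,0,0,0],[0,0,0,0,0,0,0],[0,0,0,0,0,0,0]]]'
python3 look.py g | grep -v brass
```

```text
time: 13.65
position: [0.5905, -0.0285, 0.0411]
tool_rot: [0.666, 0.746, 0.001, -0.002]
ft_force: [-10.8, -1.8, -1.4]
grip_width: 0.0115
grip_force: 55.0
t 13.65 p [ 0.5905 -0.0285  0.0411] toolx yaw 96.43 tilt [-0.0019  0.0031 -1.    ] F [-10.83  -1.82  -1.38] grip [1.1000e-02 5.5031e+01]
scene rail ends along jig y (rel J) [-85.3] 72.0 rel tcp mid 0.3
  white [311 267   6   8  30] jig [-43.  -26.5]
  panel jig rect [20.6 -6.8] [110.7 177.4] 0.02 min/max [-34.7 -95.5] [76.  81.9]
  fence red x [101.6 105.9 109.3]
```

View pics/scene_g.png

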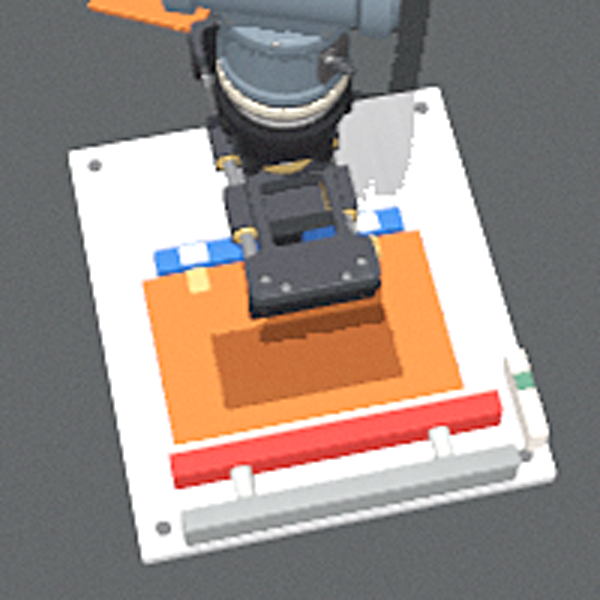

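The white front line, extended from (497,391), meets the green patch (523,381) at about its middle. The rail is flush, centred to within 0.5 mm and square, at about 10 N. I hold for 3.75 s.

```bash
Z='';
python3 -m pendant '[[[0,0,0,0,0,0,0],[0,0,0,0,0,0,0],[0,0,0,0,0,0,0],[0,0,0,0,0,0,0],[0,0,0,0,0,0,0]]]'
python3 -m pendant '[[[0,0,0,0,0,0,0],[0,0,0,0,0,0,0],[0,0,0,0,0,0,0],[0,0,0,0,0,0,0],[0,0,0,0,0,0,0]]]'
python3 -m pendant '[[[0,0,0,0,0,0,0],[0,0,0,0,0,0,0],[0,0,0,0,0,0,0],[0,0,0,0,0,0,0],[0,0,0,0,0,0,0]]]'
python3 -m pendant '[[[0,0,0,0,0,0,0],[0,0,0,0,0,0,0],[0,0,0,0,0,0,0],[0,0,0,0,0,0,0],[0,0,0,0,0,0,0]]]'
python3 -m pendant '[[[0,0,0,0,0,0,0],[0,0,0,0,0,0,0],[0,0,0,0,0,0,0],[0,0,0,0,0,0,0],[0,0,0,0,0,0,0]]]'
python3 -m pendant '[[[0,0,0,0,0,0,0],[0,0,0,0,0,0,0],[0,0,0,0,0,0,0],[0,0,0,0,0,0,0],[0,0,0,0,0,0,0]]]'
python3 look.py h | grep -v brass
```

```text
time: 14.38
position: [0.5905, -0.0285, 0.0411]
tool_rot: [0.666, 0.746, 0.001, -0.002]
ft_force: [-10.3, -3.0, -0.3]
grip_width: 0.012
grip_force: 55.0
time: 15.0
position: [0.5905, -0.0285, 0.0411]
tool_rot: [0.666, 0.746, 0.001, -0.002]
ft_force: [-10.9, -2.8, -1.5]
grip_width: 0.0117
grip_force: 55.0
time: 15.62
position: [0.5905, -0.0285, 0.0411]
tool_rot: [0.666, 0.746, 0.001, -0.002]
ft_force: [-10.1, -2.7, -1.2]
grip_width: 0.0114
grip_force: 55.0
time: 16.25
position: [0.5905, -0.0285, 0.0412]
tool_rot: [0.666, 0.746, 0.001, -0.002]
ft_force: [-10.5, -3.0, -0.6]
grip_width: 0.0115
grip_force: 55.0
time: 16.88
position: [0.5905, -0.0285, 0.0411]
tool_rot: [0.666, 0.746, 0.001, -0.002]
ft_force: [-10.1, -1.8, -0.8]
grip_width: 0.0117
grip_force: 55.0
time: 17.5
position: [0.5905, -0.0285, 0.0411]
tool_rot: [0.666, 0.746, 0.001, -0.002]
ft_force: [-9.9, -3.4, -0.9]
grip_width: 0.0116
grip_force: 55.0
t 17.5 p [ 0.5905 -0.0285  0.0411] toolx yaw 96.43 tilt [-0.0019  0.0031 -1.    ] F [-9.93 -3.39 -0.9 ] grip [1.2000e-02 5.5031e+01]
scene rail ends along jig y (rel J) [-85.3] 72.0 rel tcp mid 0.3
  white [311 267   6   8  30] jig [-43.  -26.5]
  panel jig rect [20.6 -6.8] [177.4 110.5] 89.95 min/max [-34.7 -95.5] [75.9 81.9]
  fence red x [101.7 105.9 109.3]
```

The push has stayed steady at about 10 N for over 3.5 s with everything in place, so I hand in.

```bash
python3 -c "
from rig import hand_in;print(hand_in())"
```

```text
the job is handed in; nothing more can be done
None
```

I handed the job in at 17.5 s with the rail still gripped: by my measurements it sits flush and centred to about 0.5 mm on the panel's free edge, pushing the panel squarely against the fence with a steady 10 N or so, held for over 3.5 s; I kept clear of the scanner, tip box and screwdriver.

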